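# Start a cup on the capsule coffee machine

## Robot

A 6-joint arm with a two-finger parallel gripper is mounted at the origin on a cart in front of the work surface, level with it; the furniture and walls round the work are solid. World frame = base frame: x ahead of the robot, y to its left, z up, the work surface at z = 0. Lengths are in mm, angles in rad, forces in N, time in s.
With the tool pointing down it reaches from about 275 to 750 mm from the base axis. Payload 10.2 kg.
Tool frame: the origin (TCP) lies on the centre line of the jaws, within the pads' length; the fingertips stand 19 mm ahead of it and the grasp point (between the pads) is the TCP; z points along the fingers, y is the line along which they close (so a half turn about z gives the same grasp; the last joint's range is limited). The gripper opens to 85 mm and grips with 20 to 120 N. Pads are 22 mm wide; open, the fingers measure 114 mm over their backs; the gripper's body (76 mm by 85 mm) begins 54 mm behind the grasp point. The pads swing forward as they close: fully open they stand 13 mm farther back than shut.
Start: joints at [-1.404, 0.313, 1.498, -0, 1.331, -0.223], TCP at [199.49, -485.629, 250.294] pointing down, gripper open.
Joint ranges: [-2.94, 2.94], [-0.97, 2.17], [0.19, 2.56], [-1.23, 4.37], [0.02, 3.11], [-2.88, 2.88]. Speed limits (rad/s): [2.39, 2.39, 3.01, 3.14, 3.14, 3.14].

## Interface

Orientations are given as a unit quaternion [w, x, y, z].
In Python, from rig import sense, capture, finish_job, regions_of, mark_of gives the robot as it stands.
- The arm moves only by the tool jog_arm, never from a script. Its argument "series" is text: rows parted by semicolons, each of 7 numbers parted by spaces: the shift along the tool's x, y, z in units of 0.4 m (1.0 is 0.4 m), then the turn, a rotation vector about the tool's x, y, z in units of pi/2 rad (1.0 is pi/2 rad), then the opening, from -1 (shut) to 1 (fully open). A call has 1 to 20 rows; each row is the pose to reach, as a shift and turn from the pose commanded when the call began, along the tool's axes at that moment; what a row does not reach only later rows make up. A row lasts 1/8 s, in which the tool goes at most 62.5 mm and 10.7 degrees, less where a joint would pass 70% of its speed; a pose out of reach is approached as far as the arm can. A call with a number of a shift or a turn outside -1 to 1 is refused whole. A call with a gripper value outside its range is refused whole. The fingers move at their own pace and stop on an object; "grip_force" is the grip in N (left out, the last holds). Time passes only in rows, so rows that repeat a pose let the fingers close. It gives the time, the measured TCP pose, the force, the opening and the grip force at its end, in the units of the state.
- sense(): the state, without advancing time (a new reading comes with each control period).
- capture(name): name is "side" or "top"; returns a dict with "img" (384x512x3 uint8, red, green, blue), "intrinsics" (3x3 intrinsics, pixels), "dist_coeffs" ([k1, k2, p1, p2, k3] as OpenCV has them; the pictures are not rectified), "R" (3x3) and "t" (3): a world point X has camera coordinates R X + t. Camera axes: x right, y down, z forward; pixel columns grow to the right and rows downward; lengths in mm; the calibration is good to about 2 mm. A picture is of the moment at which its call begins. There is no depth.
- finish_job(): hands the job in; it is judged then, once.
Trained networks look in a picture, given as the dict that the camera call returned (one of the last four; its "shot" number tells which), for a name from the list of things; names that differ only in an ending like _2 or _b are one class to them, and where a whole thing is asked for, a point or a joint stands for the part that bears it (a point fixed in the world has none). Each returns a list of dicts, best first, with "confidence" (0 to 1); they miss things now and then, are a little off and sometimes report something else, mostly with a low value. They report only what shows in the picture. A call takes as long as a camera call.
- regions_of(label, picture): "region" (384x512 bool, what is visible of it) and "point" ([row, column] in pixels, amid what is visible of it).
- mark_of(label, picture): "point" ([row, column] in pixels: a listed point, or the origin of a listed thing).
The state is a dict: "time_s": time; "joints": joint angles; "dq": joint speeds; "tau": joint torques, N m; "eef_pos": TCP position; "ee_rot": TCP orientation; "force": force on the tool from outside, world axes, zero at the start; "wrist_torque": the same for the moment, N m; "grip_width": opening from 0.0 (shut) to 1.0 (fully open); "grip_force": force on a finger pad.
Only numpy, scipy, OpenCV 4.12 (cv2) and the standard library are available. Lean on these libraries where they do the work, as an engineer would, in place of code of your own. Each camera call takes 0.05 s, during which the arm holds its last target. There are 200 camera calls.

## Task

Set the loaded capsule coffee machine going with closed fingertips: gently push its raised brew lid fully down, press the square on-key until it stays down, then press the round key that suits the vessel under the spout (larger key for the cream mug, smaller key for the espresso cup) all the way down and let it spring back. Touch each control lightly and slowly, press no key before its turn and never the wrong round key, and do not lift or shift the mug, the cup or anything else on the worktop.

Things in the scene. Friction and masses are not known exactly. Their poses are not given: they have to be found in the camera images.
- coffee_machine: black capsule coffee machine, 150 mm wide, 256 mm deep, 198 mm high, fixed. Origin: centre of its underside; x to its back (clear tank), z up. A drip tray (x -127 to 0 mm, top 11 mm high) lies under an overhanging head (x -115 to 0, 182 mm high); behind the head is the key deck (x 12 to 78, 198 mm high) with three white keys in a row at x = 45: square at y +48, small round at 0, large round at -48
- brew_lid (a joint): hinge of the brew lid, a steel flap 116 mm wide on the machine's head: 0 = fully down, up to 1.15 rad = raised. The axis runs along the machine's y at x -10, z 189 mm; the flap reaches 112 mm forward to a black grab bar. The hinge is stiff (0.14 N m): the lid stays where left, shuts when pushed down from above; meet it at 40 mm/s or less. Shut, its top face is 198 mm high, the bar's top 200 mm
- lid_bar (a point): point on top of the middle of the lid's black grab bar (a round bar 13 mm thick, 128 mm long across the machine), 106 mm from the hinge axis; moves with the lid
- on_key (a joint): travel of the square on-key: 0 = up (off), 0.005 m = fully down (on). It resists with about 2 N and stays where it is left. Hard stop at the bottom: press slowly, about 20 mm/s.
- on_key_top (a point): centre of the top of the square white key, 23 x 23 mm, standing 8 mm above the deck when up, 3 mm when down; moves with the key
- small_key (a joint): travel of the small round key (espresso): 0 = up, 0.004 m = fully down; springs back, about 4 N to push fully down. Hard stop at the bottom: press slowly, about 20 mm/s
- small_key_top (a point): centre of the top of the small round white key, 20 mm across, standing 7 mm above the deck when up; moves with the key
- large_key (a joint): travel of the large round key (mug): 0 = up, 0.004 m = fully down; springs back, about 4 N to push fully down. Hard stop at the bottom: press slowly, about 20 mm/s
- large_key_top (a point): centre of the top of the large round white key, 30 mm across, standing 7 mm above the deck when up; moves with the key
- spout (a point): lower end of the twin spout under the head, 117 mm above the worktop, above the middle of the drip tray
- mug: tall cream mug with a beige band and a handle, 82 mm across, 120 mm over the handle, 94 mm high; origin at the centre of its underside. It stands either on the drip tray under the spout or on the black serving tray.
- espresso_cup: small white espresso cup with a handle, 62 mm across, 58 mm high; origin at the centre of its underside. It stands at the other of the two places.
- tray: flat black serving tray with a slot at one end, 160 x 240 x 11 mm, fixed, on the worktop to the right of the machine; origin at the centre of its underside
- spoon: steel teaspoon, 188 mm long, lying on the black serving tray beside the vessel there; to be left alone
- jam_jar: jar of red jam with a white cap, 65 mm across, 94 mm high, on the worktop close behind the machine, to its right; to be left alone
- blue_mug: blue-green mug, 89 mm across, 125 mm over its handle, 99 mm high, standing on the sink's drainer left of the machine; to be left alone

How it is judged:
By the outcome, as a careful person would: the job done as asked, in the order asked, and still so for the second after the job is handed in, with the robot touching nothing.
It also fails if it takes over 48 s, if anything falls off the work surface, if the arm or the gripper's body presses on something with over 40 N, if the wrist force passes 120 N, or if a joint passes its speed limit or range.

## Working session

There is one attempt and no reset: what is moved stays moved. The work goes in short steps, Python scripts to look and compute and a tool call to move; the robot and the scene stay as the last step left them, time stands still between calls to the robot, and variables do not carry over. Pictures are saved under pics/ and viewed, at most 10 in all, crops included, and the job is handed in when it is done.

Besides the shell and the picture viewer there is one more tool, called after "Request:" as a command line: name --argument value ..., lists and objects as JSON in quotes. jog_arm: Moves the arm, as the interface text tells. Shifts and turns lie within -1 to 1; 1 stands for 0.4 m of shift or pi/2 rad of turn. Its arguments: {"type":"object","properties":{"series":{"type":"string"},"grip_force":{"type":"number"}},"required":["series"]}

```bash
mkdir -p pics; cat > h.py <<'E'
import numpy as np, cv2
from rig import *
def ray(p,rc):
    K=np.array(p["intrinsics"],float);d=np.array(p["dist_coeffs"],float)
    u=cv2.undistortPoints(np.array([[[rc[1],rc[0]]]],float),K,d)[0,0]
    R=np.array(p["R"],float);t=np.array(p["t"],float)
    v=R.T@np.array([u[0],u[1],1]);return -R.T@t, v/np.linalg.norm(v)
def tri(rays):
    A=sum(np.eye(3)-np.outer(v,v) for c,v in rays);b=sum((np.eye(3)-np.outer(v,v))@c for c,v in rays)
    X=np.linalg.solve(A,b);return X,[np.linalg.norm((np.eye(3)-np.outer(v,v))@(X-c)) for c,v in rays]
def proj(p,X):
    return cv2.projectPoints(np.array(X,float).reshape(-1,3),cv2.Rodrigues(np.array(p["R"],float))[0],np.array(p["t"],float),np.array(p["intrinsics"],float),np.array(p["dist_coeffs"],float))[0][:,0]
E
cat > a.py <<'E'
from h import *
P={n:capture(n) for n in("side","top")}
for n in P: cv2.imwrite(f"pics/{n}1.png",P[n]["img"][:,:,::-1])
np.save("P.npy",P,allow_pickle=True)
s=sense();print(s["time_s"],s["eef_pos"],s["ee_rot"],s["force"],s["grip_width"])
for l in["coffee_machine","lid_bar","on_key_top","small_key_top","large_key_top","spout","mug","espresso_cup","tray","jam_jar","blue_mug"]:
    r=[]
    for n in P:
        m=mark_of(l,P[n])
        if m: r.append(ray(P[n],m[0]["point"]));print(l,n,np.round(m[0]["point"],1),round(m[0]["confidence"],2),len(m))
    if len(r)==2:
        X,e=tri(r);print("   ",X.round(1),np.round(e,1))
for n in P: print(n,ray(P[n],(192,256)))
E
python3 a.py
```

```text
0.1 [ 199.46852831 -485.41898024  249.79820889] [-5.57492779e-04  9.81065792e-01  1.93673956e-01  1.47665648e-05] [ 0.02691284 -0.61569036  0.1876882 ] 0.9982582813862114
coffee_machine side [221.8 253.5] 0.61 1
lid_bar side [163.8 276.8] 0.55 1
lid_bar top [220.  238.3] 0.83 1
    [ 431.1 -203.6  256.6] [1.7 1.7]
on_key_top side [165.2 232.6] 0.58 1
on_key_top top [171.7 251.5] 0.53 1
    [ 576.1 -242.4  207.4] [4.4 4.4]
small_key_top side [160.4 244.9] 0.45 2
small_key_top top [179.2 266.9] 0.45 1
    [ 553.3 -287.7  204.5] [4. 4.]
large_key_top side [155.3 257.3] 0.42 2
large_key_top top [189.9 280.3] 0.47 1
    [ 523.  -325.8  207.5] [0.6 0.6]
spout side [200.4 269. ] 0.92 2
spout top [217.2 248. ] 0.58 2
    [ 453.  -225.8  120.1] [0.3 0.3]
mug side [175.3 296.2] 0.9 1
mug top [219.7 351.7] 0.86 1
    [ 447.4 -580.3   14.3] [1. 1.]
espresso_cup side [228.4 267.3] 0.97 1
tray side [181.  298.6] 0.59 1
tray top [226.2 345.6] 0.78 1
    [ 429.4 -559.7    4.4] [4.5 4.5]
jam_jar side [164.2 231.5] 0.26 1
jam_jar top [162.  319.3] 0.85 1
    [ 647.6 -464.    81.6] [10.9 10.9]
blue_mug side [273.6 194.6] 0.69 2
blue_mug top [184.8 179.2] 0.97 1
    [584.4  19.4   7.4] [1.5 1.5]
side (array([171.8741604 , 820.85331713, 821.89894653]), array([ 0.24938214, -0.8116444 , -0.52824418]))
top (array([ 346.07341262, -264.06141686, 1265.89620274]), array([ 0.16105835,  0.00973912, -0.98689683]))
```

```bash
python3 - <<'E'
import cv2
a=cv2.imread("pics/side1.png")[110:280,170:350];b=cv2.imread("pics/top1.png")[140:270,190:390]
cv2.imwrite("pics/c1.png",cv2.resize(a,None,fx=3.5,fy=3.5,interpolation=cv2.INTER_CUBIC));cv2.imwrite("pics/c2.png",cv2.resize(b,None,fx=4,fy=4,interpolation=cv2.INTER_CUBIC))
E
```

```text
(no output)
```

View pics/c1.png

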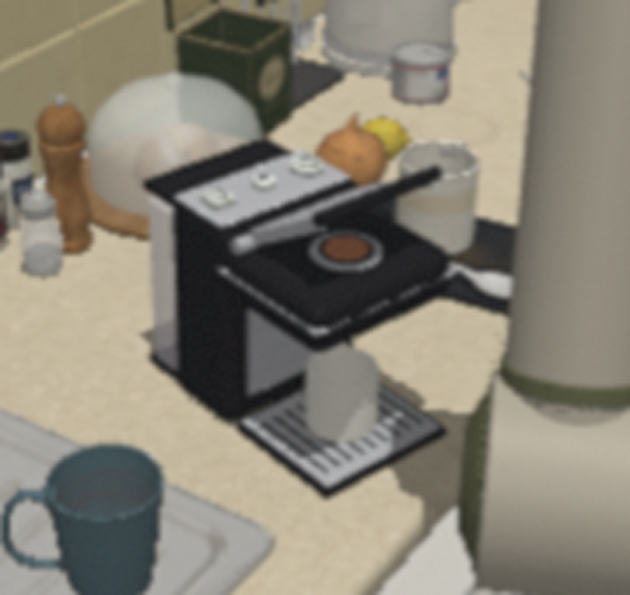

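View pics/c2.png

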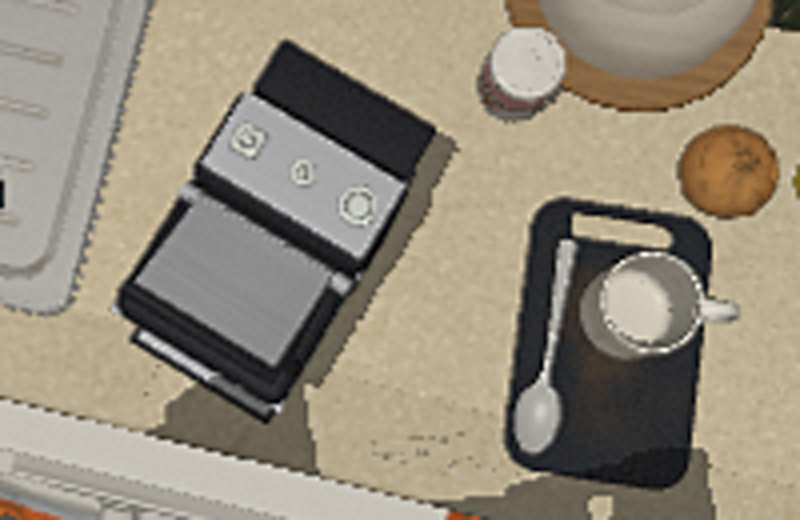

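```bash
cat > fit.py <<'E'
from h import *
from scipy.optimize import least_squares
P=np.load("P.npy",allow_pickle=True).item()
def W(v,L):
    c,s=np.cos(v[2]),np.sin(v[2]);L=np.array(L,float).reshape(-1,3)
    return np.c_[v[0]+c*L[:,0]-s*L[:,1],v[1]+s*L[:,0]+c*L[:,1],L[:,2]]
def bar(th,y=0): # bar top: 106 from axis, 11 above when shut
    return [-10-106*np.cos(th)+11*np.sin(th),y,189+106*np.sin(th)+11*np.cos(th)]
K=[[45,48,206],[45,0,205],[45,-48,205]]
cr=lambda z,ox,oy:lambda x,y:[(x+.5)/z-.5+ox,(y+.5)/z-.5+oy]
t=cr(4,190,140);s=cr(3.5,170,110)
if __name__=="__main__":
    ot=np.array([t(249,141),t(302,172),t(358,205)]);os=np.array([s(218,198),s(264,181),s(306,163)])
    f=lambda v:np.r_[(proj(P["top"],W(v,K))-ot).ravel(),(proj(P["side"],W(v,K))-os).ravel()]
    r=least_squares(f,[500,-250,-.5]);v=r.x;print(v,r.fun.round(1))
    print("keys",W(v,K).round(1),"spout",W(v,[-63.5,0,117]).round(1))
    np.save("v.npy",v)
    ob=[(P["side"],[276.8,163.8]),(P["top"],[238.3,220.])]
    g=lambda q:np.r_[proj(ob[0][0],W(v,bar(q[0])))[0]-ob[0][1],proj(ob[1][0],W(v,bar(q[0])))[0]-ob[1][1]]
    r=least_squares(g,[.5]);print("lid",r.x,r.fun,W(v,bar(r.x[0])).round(1))
    for n in P:
        im=P[n]["img"][:,:,::-1].copy();z=4;o=(190,140) if n=="top" else (190,110)
        im=cv2.resize(im[o[1]:o[1]+140,o[0]:o[0]+150],None,fx=4,fy=4,interpolation=cv2.INTER_CUBIC)
        pts=K+[bar(r.x[0],y) for y in(-64,0,64)]+[[-115,y,182] for y in(-75,75)]+[[128,y,198] for y in(-75,75)]+[[12,75,198],[78,75,198],[12,-75,198],[-10,58,189],[-10,-58,189]]
        for q in proj(P[n],W(v,pts)):
            cv2.circle(im,tuple(int(round(a)) for a in (q-o+.5)*4-.5),3,(0,0,255),1)
        cv2.imwrite(f"pics/ov_{n}.png",im)
E
python3 fit.py; python3 -c "
import cv2,numpy as np
a=cv2.imread('pics/ov_side.png')[:,150:];b=cv2.imread('pics/ov_top.png')[:,:]
cv2.imwrite('pics/ov.png',cv2.resize(np.hstack([cv2.imread('pics/ov_side.png'),b]),(800,373)))"
```

```text
[ 508.47076869 -257.96660857   -0.55346183] [-0.5 -0.3  0.1  0.   0.1 -0.1  0.4 -0.5 -0.1 -0.2  0.1  0.3]
keys [[ 572.  -240.8  206. ]
 [ 546.8 -281.6  205. ]
 [ 521.5 -322.5  205. ]] spout [[ 454.5 -224.6  117. ]]
lid [0.5704715] [ 0.6169589  -0.48187473  2.07316312  1.30138695] [[ 429.1 -208.9  255.5]]
```

View pics/ov.png

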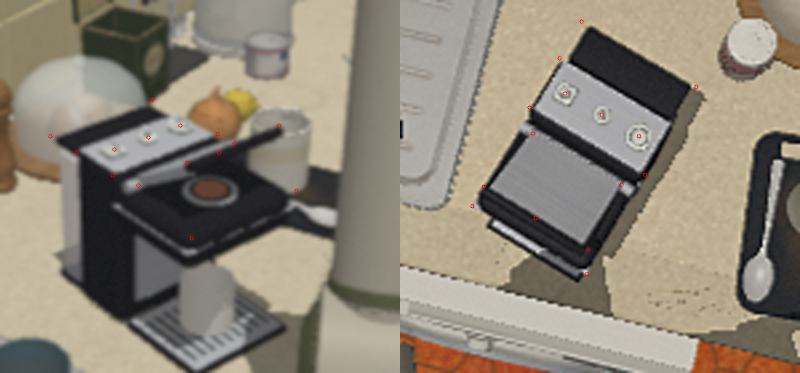

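Request:
jog_arm --series "0 0 -0.09 0 0 0 -1; 0 0 -0.2 0 0 0 -1; 0.08 -0.04 -0.2 0 0 0 -1; 0.19 -0.1 -0.2 0 0 0 -1; 0.3 -0.16 -0.2 0 0 0 -1; 0.41 -0.22 -0.2 0 0 0 -1; 0.52 -0.28 -0.2 0 0 0 -1; 0.63 -0.34 -0.2 0 0 0 -1; 0.73 -0.4 -0.2 0 0 0 -1; 0.788 -0.429 -0.2 0 0 0 -1; 0.788 -0.429 -0.2 0 0 0 -1; 0.788 -0.429 -0.175 0 0 0 -1; 0.788 -0.429 -0.175 0 0 0 -1"

```text
time_s: 2.82
eef_pos: [425.1, -207.7, 319.3]
ee_rot: [-0.001, 0.981, 0.193, -0.001]
force: [0.3, -0.2, 0.0]
grip_width: 0.0
grip_force: 0.0
```

```bash
python3 - <<'E'
from fit import *
P={n:capture(n) for n in("side","top")};v=np.load("v.npy")
np.save("P.npy",P,allow_pickle=True)
for n,o in(("side",(190,110)),("top",(190,140))):
    im=cv2.resize(P[n]["img"][:,:,::-1][o[1]:o[1]+140,o[0]:o[0]+100],None,fx=4,fy=4,interpolation=cv2.INTER_CUBIC)
    for X in([425.1,-207.7,300.3],W(v,bar(.57))[0]):
        q=proj(P[n],X)[0];cv2.circle(im,tuple(int(a) for a in (q-o)*4),3,(0,0,255),1)
    cv2.imwrite(f"pics/d_{n}.png",im)
cv2.imwrite("pics/d.png",np.hstack([cv2.imread("pics/d_side.png"),cv2.imread("pics/d_top.png")]))
E
```

```text
(no output)
```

View pics/d.png

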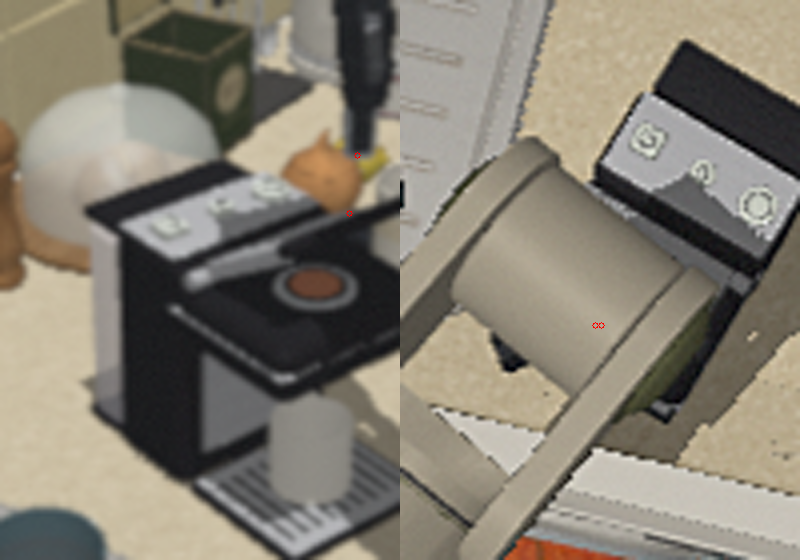

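Request:
jog_arm --series "0 0 0.02 0 0 0 -1; 0 0 0.04 0 0 0 -1; 0 0 0.055 0 0 0 -1; 0 0 0.065 0 0 0 -1; 0 0 0.075 0 0 0 -1; 0 0 0.085 0 0 0 -1; 0 0 0.095 0 0 0 -1; 0 0 0.105 0 0 0 -1; 0 0 0.115 0 0 0 -1; 0 0 0.12 0 0 0 -1; 0 0 0.12 0 0 0 -1"

```text
time_s: 4.3
eef_pos: [425.9, -207.1, 272.3]
ee_rot: [0.0, 0.981, 0.194, 0.0]
force: [0.2, 0.1, 0.2]
grip_width: -0.004
grip_force: 0.0
```

Request:
jog_arm --series "0 0 0.01 0 0 0 -1; -0.004 -0.006 0.02 0 0 0 -1; -0.008 -0.011 0.03 0 0 0 -1; -0.011 -0.016 0.04 0 0 0 -1; -0.014 -0.02 0.05 0 0 0 -1; -0.016 -0.023 0.06 0 0 0 -1; -0.018 -0.026 0.07 0 0 0 -1; -0.02 -0.028 0.08 0 0 0 -1; -0.022 -0.03 0.09 0 0 0 -1; -0.023 -0.032 0.1 0 0 0 -1; -0.024 -0.033 0.11 0 0 0 -1; -0.025 -0.034 0.12 0 0 0 -1; -0.025 -0.034 0.125 0 0 0 -1"

```text
time_s: 5.92
eef_pos: [411.4, -198.3, 222.0]
ee_rot: [-0.0, 0.981, 0.194, -0.0]
force: [-0.5, 0.7, 0.3]
grip_width: -0.0
grip_force: 0.6
```

Request:
jog_arm --series "0 0 0.0025 0 0 0 -1; 0 0 0.005 0 0 0 -1; 0 0 0.0075 0 0 0 -1; 0 0 0.0085 0 0 0 -1; 0 0 0.0085 0 0 0 -1"

```text
time_s: 6.55
eef_pos: [411.5, -198.4, 219.3]
ee_rot: [0.0, 0.981, 0.194, 0.0]
force: [-0.9, 0.9, 4.5]
grip_width: -0.003
grip_force: 2.5
```

```bash
python3 - <<'E'
from h import *
s=sense();print(s["eef_pos"],s["force"],s["wrist_torque"])
p=capture("side");m=mark_of("lid_bar",p);print([(x["point"],x["confidence"]) for x in m])
cv2.imwrite("pics/e.png",cv2.resize(p["img"][:,:,::-1][110:250,190:330],None,fx=4,fy=4,interpolation=cv2.INTER_CUBIC))
E
```

```text
[ 411.45333672 -198.40064493  219.29498808] [-0.94601024  0.91530237  4.46593501] [ 0.21499998  0.36260459 -0.01958314]
[([186.4, 283.2], 0.57), ([230.0, 265.9], 0.19)]
```

View pics/e.png

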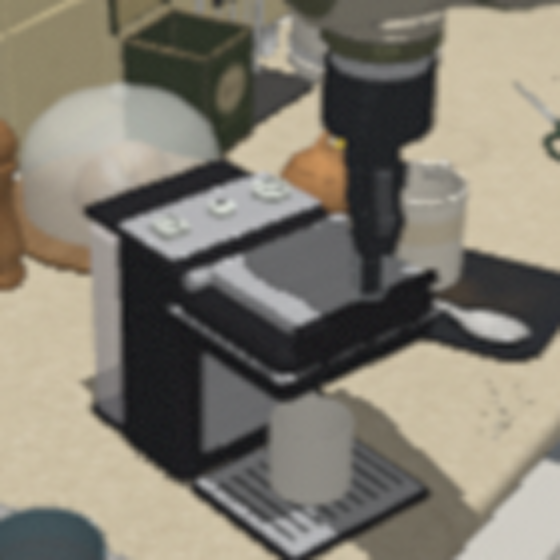

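Request:
jog_arm --series "0 0 0.0015 0 0 0 -1; 0 0 0.003 0 0 0 -1; 0 0 0.003 0 0 0 -1"

```text
time_s: 7.02
eef_pos: [411.5, -198.4, 218.9]
ee_rot: [0.001, 0.981, 0.194, 0.0]
force: [-3.8, 2.5, 12.1]
grip_width: -0.002
grip_force: 6.5
```

Request:
jog_arm --series "0 0 -0.005 0 0 0 -1; 0 0 -0.03 0 0 0 -1; 0 0 -0.1 0 0 0 -1; 0.05 0.038 -0.1 0 0 0 -1; 0.12 0.09 -0.1 0 0 0 -1; 0.19 0.145 -0.1 0 0 0 -1; 0.26 0.2 -0.1 0 0 0 -1; 0.31 0.235 -0.1 0 0 0 -1; 0.331 0.251 -0.1 0 0 0 -1; 0.331 0.251 -0.08 0 0 0 -1; 0.331 0.251 -0.06 0 0 0 -1; 0.331 0.251 -0.045 0 0 0 -1; 0.331 0.251 -0.04 0 0 0 -1; 0.331 0.251 -0.04 0 0 0 -1"

```text
time_s: 8.78
eef_pos: [572.0, -240.9, 233.8]
ee_rot: [0.0, 0.981, 0.194, 0.0]
force: [0.4, -1.2, -0.5]
grip_width: 0.004
grip_force: 0.0
```

```bash
python3 - <<'E'
from h import *
s=sense();print(s["eef_pos"],s["force"])
for n,o in(("side",(200,110)),("top",(210,130))):
    p=capture(n)
    im=cv2.resize(p["img"][:,:,::-1][o[1]:o[1]+90,o[0]:o[0]+80],None,fx=5,fy=5,interpolation=cv2.INTER_CUBIC)
    cv2.imwrite(f"pics/f_{n}.png",im)
cv2.imwrite("pics/f.png",np.hstack([cv2.imread("pics/f_side.png"),cv2.imread("pics/f_top.png")]))
E
```

```text
[ 571.96329262 -240.89203825  233.79059076] [ 0.37682162 -1.17251913 -0.46511665]
```

View pics/f.png

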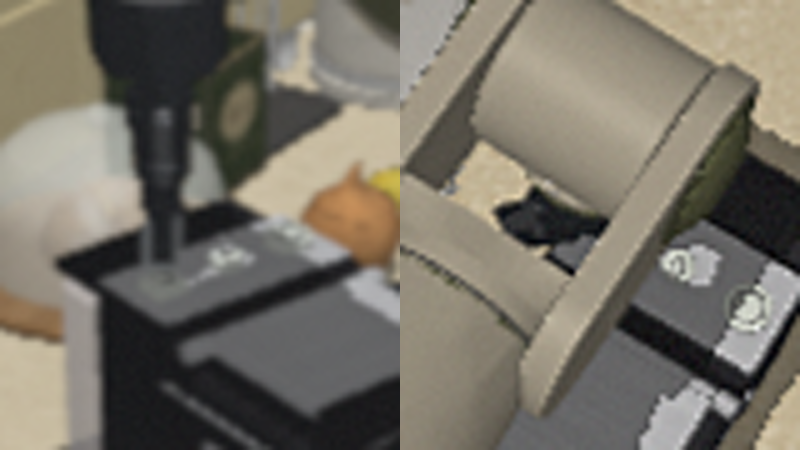

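Request:
jog_arm --series "0 0 0.005 0 0 0 -1; 0 0 0.01 0 0 0 -1; 0 0 0.014 0 0 0 -1; 0 0 0.018 0 0 0 -1; 0 0 0.022 0 0 0 -1; 0 0 0.025 0 0 0 -1; 0 0 0.028 0 0 0 -1; 0 0 0.031 0 0 0 -1; 0 0 0.033 0 0 0 -1; 0 0 0.033 0 0 0 -1"

```text
time_s: 10.12
eef_pos: [572.1, -240.9, 220.4]
ee_rot: [-0.0, 0.981, 0.194, -0.0]
force: [-0.1, -0.1, 0.7]
grip_width: 0.001
grip_force: 0.2
```

Request:
jog_arm --series "0 0 0.0015 0 0 0 -1; 0 0 0.003 0 0 0 -1; 0 0 0.0045 0 0 0 -1; 0 0 0.0045 0 0 0 -1"

```text
time_s: 10.62
eef_pos: [572.1, -240.9, 220.0]
ee_rot: [0.001, 0.981, 0.194, 0.0]
force: [-3.4, 1.7, 8.9]
grip_width: 0.001
grip_force: 4.6
```

Request:
jog_arm --series "0 0 -0.005 0 0 0 -1; 0 0 -0.02 0 0 0 -1; 0 0 -0.06 0 0 0 -1; 0 0 -0.08 0 0 0 -1; -0.03 0.022 -0.08 0 0 0 -1; -0.065 0.047 -0.08 0 0 0 -1; -0.09 0.065 -0.08 0 0 0 -1; -0.097 0.07 -0.08 0 0 0 -1; -0.097 0.07 -0.06 0 0 0 -1; -0.097 0.07 -0.045 0 0 0 -1; -0.097 0.07 -0.035 0 0 0 -1; -0.097 0.07 -0.035 0 0 0 -1"

```text
time_s: 12.12
eef_pos: [546.8, -281.3, 232.3]
ee_rot: [-0.0, 0.981, 0.194, -0.0]
force: [0.4, 0.1, 0.2]
grip_width: -0.003
grip_force: 0.0
```

```bash
python3 - <<'E'
from h import *
s=sense();print(s["eef_pos"],s["force"])
for n,o in(("side",(200,110)),("top",(210,130))):
    p=capture(n)
    im=cv2.resize(p["img"][:,:,::-1][o[1]:o[1]+90,o[0]:o[0]+80],None,fx=5,fy=5,interpolation=cv2.INTER_CUBIC)
    cv2.imwrite(f"pics/g_{n}.png",im)
cv2.imwrite("pics/g.png",np.hstack([cv2.imread("pics/g_side.png"),cv2.imread("pics/g_top.png")]))
E
```

```text
[ 546.82347538 -281.29006087  232.30444612] [0.44301864 0.08485867 0.1567513 ]
```

View pics/g.png

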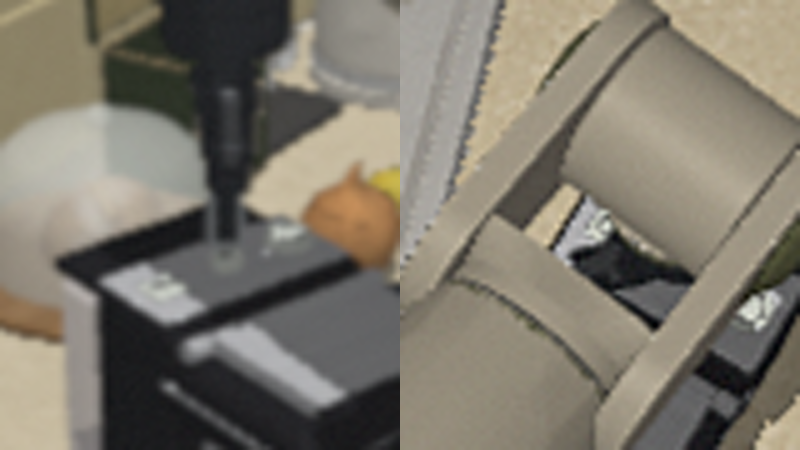

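Request:
jog_arm --series "0 0 0.005 0 0 0 -1; 0 0 0.01 0 0 0 -1; 0 0 0.014 0 0 0 -1; 0 0 0.018 0 0 0 -1; 0 0 0.022 0 0 0 -1; 0 0 0.025 0 0 0 -1; 0 0 0.028 0 0 0 -1; 0 0 0.031 0 0 0 -1; 0 0 0.033 0 0 0 -1; 0 0 0.0345 0 0 0 -1; 0 0 0.0345 0 0 0 -1"

```text
time_s: 13.6
eef_pos: [546.8, -281.6, 220.0]
ee_rot: [0.0, 0.981, 0.194, 0.0]
force: [-3.6, 1.7, 9.2]
grip_width: 0.004
grip_force: 4.4
```

Request:
jog_arm --series "0 0 -0.004 0 0 0 -1; 0 0 -0.009 0 0 0 -1; 0 0 -0.015 0 0 0 -1; 0 0 -0.03 0 0 0 -1; 0 0 -0.09 0 0 0 -1; 0 0 -0.18 0 0 0 -1; -0.08 0 -0.25 0 0 0 -1; -0.2 0 -0.25 0 0 0 -1; -0.3 0 -0.25 0 0 0 -1; -0.4 0 -0.25 0 0 0 -1; -0.45 0 -0.25 0 0 0 -1; -0.45 0 -0.25 0 0 0 -1"

```text
time_s: 15.1
eef_pos: [379.6, -350.4, 319.2]
ee_rot: [0.0, 0.981, 0.193, 0.0]
force: [0.5, 1.2, -0.4]
grip_width: 0.005
grip_force: 0.0
```

```bash
python3 - <<'E'
from h import *
s=sense();print(s["time_s"],s["eef_pos"],s["force"])
for n,o in(("side",(180,110)),("top",(190,130))):
    p=capture(n)
    im=cv2.resize(p["img"][:,:,::-1][o[1]:o[1]+140,o[0]:o[0]+100],None,fx=4,fy=4,interpolation=cv2.INTER_CUBIC)
    cv2.imwrite(f"pics/i_{n}.png",im)
cv2.imwrite("pics/i.png",np.hstack([cv2.imread("pics/i_side.png"),cv2.imread("pics/i_top.png")]))
E
```

```text
15.1 [ 379.60360467 -350.38071817  319.24922445] [ 0.45277975  1.1839565  -0.41739084]
```

View pics/i.png

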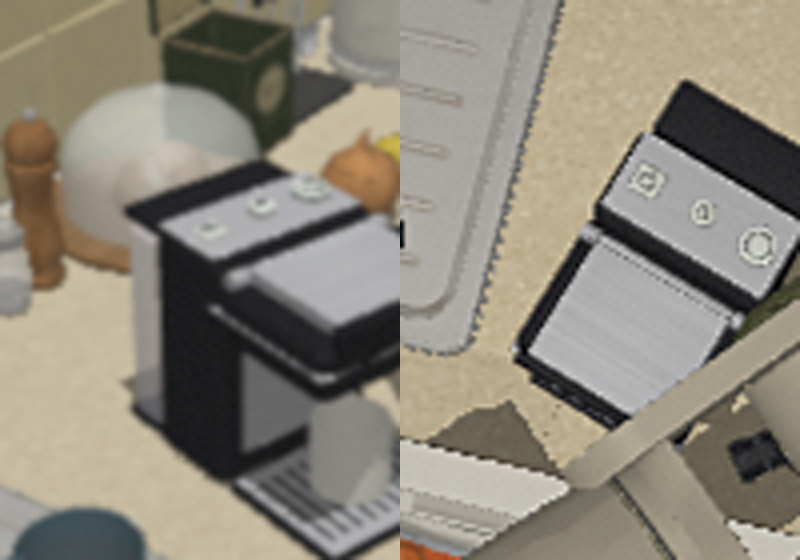

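The lid is flat. The square key sits low at about (208,230) in the left half, the two round keys stand up, the cup is unmoved and the arm is clear.

```bash
python3 -c "
from rig import *
print(finish_job())"
```

```text
the job is handed in; nothing more can be done
None
```

The lid is fully down, the on-key stays down, and the small espresso key was pressed to its stop and sprang back (the espresso cup was under the spout); the job was handed in at about 15 s with the arm clear, and no verdict was returned.

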